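# Move the wax pot to the freed warmer place

### The arm

A 6-joint arm with a two-finger parallel gripper is mounted at the origin on the work surface. World frame = base frame: x ahead of the robot, y to its left, z up, the work surface at z = 0. Lengths are in m, angles in rad, forces in N, time in s.
With the tool pointing down it reaches from about 0.375 to 0.9 m from the base axis. Payload 3.1 kg.
Tool frame: the origin (TCP) lies at the centre of the arm's flange, where the gripper is bolted on; the fingertips stand 173 mm ahead of it and the grasp point (between the pads) lies 155 mm ahead of it; z points along the fingers, x is the direction in which the jaws open and shut, and the axes are right-handed (so a half turn about z gives the same grasp; the last joint's range is limited). The gripper opens to 85 mm and grips with 20 to 120 N. Pads are 22 mm wide; open, the fingers measure 114 mm over their backs; the gripper's body (76 mm by 85 mm) begins 54 mm behind the grasp point. The pads swing forward as they close: fully open they stand 13 mm farther back than shut.
Start: joints at [1.125, 0.527, 1.433, -0, 1.181, -0.178], TCP at [0.165, 0.603, 0.405] pointing down, gripper open.
Joint ranges: [-3.08, 3.08], [-0.75, 2.2], [0.22, 2.44], [-1.43, 4.57], [0, 2.65], [-2.85, 2.85]. Speed limits (rad/s): [2.79, 2.79, 3.14, 3.14, 3.14, 3.14].

### API

Orientations are given as a unit quaternion [x, y, z, w].
In Python, from station import manip gives the robot as it stands.
- The arm moves only by the shell command python3 -m jog 'ROWS' [OPENING] [FORCE]. ROWS is JSON, a list that holds one entry, the list of rows, each a list of 4 numbers: the shift along the world's x, y, z in mm, then the turn about the world's z in degrees. A call has exactly 8 rows; each row shifts and turns the commanded pose from where the row before left it; what a row does not reach is not made up. A row lasts 1/8 s, in which the tool goes at most 62.5 mm and 10.7 degrees, less where a joint would pass 70% of its speed; a pose out of reach is approached as far as the arm can. A call is refused whole if a number of a shift passes 62.5 or a number of a turn 10.7, either way. A call with a gripper value outside its range is refused whole. OPENING is the opening in per cent of the stroke, from 0 (shut) to 100 (fully open), set as the call begins (- or left out, the last holds). The fingers move at their own pace and stop on an object; FORCE is the grip in N (left out, the last holds). Time passes only in rows, so rows that do not move let the fingers close, or fill a call up. It gives the time, the measured TCP pose, the force and the opening at its end, in the units of the state.
- manip.sense(): the state, without advancing time (a new reading comes with each control period).
- manip.snapshot(name): name is "scene" or "top" or "wrist"; returns the picture (384x512x3 uint8, red, green, blue); there is no depth.
- manip.camera_info(name): a dict with "fx", "fy", "cx", "cy" (pixels), "R" (3x3) and "t" (3): a world point X has camera coordinates R X + t. Camera axes: x right, y down, z forward; pixel columns grow to the right and rows downward; lengths in m; the calibration is good to about 2 mm. A picture is of the moment at which its call begins: read the wrist's pose just before it. camera_info takes no time and is no camera call; for the wrist camera it gives the pose at the moment of the call.
- manip.sign_off(): hands the job in, once; it reports no verdict.
The state is a dict: "t": time; "q": joint angles; "qd": joint speeds; "tau": joint torques, N m; "tcp_pos": TCP position; "tool_rot": TCP orientation; "force": force on the tool from outside, world axes, zero at the start; "ft_torque": the same for the moment, N m; "finger_gap": opening from 0.0 (shut) to 1.0 (fully open).
Only numpy, scipy, OpenCV 4.12 (cv2) and the standard library are available. Lean on these libraries where they do the work, as an engineer would, in place of code of your own. Each camera call takes 0.05 s, during which the arm holds its last target. There are 200 camera calls.

### The job

On the two-place wax warmer a red folded marker blocks one place and the lidded wax pot stands on the other. Hang the marker astride the bar of the rail stand so that it hangs freely by its fold, then slide the pot across the warmer, never lifting or tipping it, onto the freed place and on back until its side presses against the sprung copper probe pad behind that place. Press it on gently, let go so that it stays there touching the pad, and leave the drinking cup, the polish bottle and the jar where they are.

Things in the scene. Friction and masses are not known exactly. Their poses are not given: they have to be found in the camera images.
- warmer: white two-place wax warmer, a flat slab 230 mm (x) x 380 mm (y) x 30 mm high, fixed to the table; origin under its centre, +x towards the back where the two probe clamps stand, +y to its left; smooth top at 30 mm, flat all over, with two round grey places 150 mm across
- place_left (a point): centre of the left (+y) marked place, on the warmer top (z 30 mm); the places are 190 mm apart
- place_right (a point): centre of the right (-y) marked place, on the warmer top
- bracket_left: grey clamp block, 26 x 44 x 56 mm, on the warmer behind the left place; origin under its centre, axes as the warmer. Its steel sleeve (18 mm thick) points to -x and carries a sprung copper pad, 30 wide x 22 high, centred 34 mm above the warmer top. Pad face 44 to 64 mm in front (-x) of this origin: the setting is NOT reported. The pad yields 8 mm (0.8 to 2 N), then is solid
- bracket_right: grey clamp block, 26 x 44 x 56 mm, on the warmer behind the right place; origin under its centre, axes as the warmer. Its steel sleeve (18 mm thick) points to -x and carries a sprung copper pad, 30 wide x 22 high, centred 34 mm above the warmer top. Pad face 44 to 64 mm in front (-x) of this origin: the setting is NOT reported. The pad yields 8 mm (0.8 to 2 N), then is solid
- pot: closed round aluminium wax pot with a pink, slightly domed lid fixed on it: straight side, 96 mm across (too wide for the gripper), side 56 mm high, 69 mm high in all, about 0.7 kg, no handle; origin under its centre. It starts on one of the places, clear of the pad, and has to end on the other
- marker: red folded marker, a small open tent of 4 mm plastic: 80 mm long along y (its fold), feet 70 mm apart along x, fold at 71 mm, about 90 g; black grip fin on top (8 mm thick along x, 44 mm along y, 68 to 102 mm high); origin on the ground under its centre. It starts on the place that the pot has to go to
- marker_fin (a point): point in the middle of the marker's grip fin, 90 mm above the marker's origin; same axes as the marker
- marker_seat (a point): point under the marker's fold, 52.8 mm above its origin: when it hangs on the bar the bar's axis passes here, along the marker's y
- rail: steel rail stand fixed to the table: a horizontal round bar 12 mm thick and 200 mm long on two posts; origin on the table under the middle of the bar, the bar runs along its y axis
- rail_mid (a point): middle of the bar, on its axis, 140 mm above the table; the bar runs along y
- cup: red drinking cup with a white lid, 80 mm across, 104 mm high, loose; origin under its centre; leave alone
- polish: plum-coloured nail polish bottle with black cap, 34 mm across, 75 mm high, loose; origin under its centre; leave alone
- jar: white jar with black lid, 60 mm across, 42 mm high, loose; origin under its centre; leave alone
There are look-alikes about, which are no part of the job. What is meant by the pot is not purple, and is the larger of those in its own colour.

How it is judged:
By the outcome, as a careful person would: the job done as asked, in the order asked, and still so for the second after the job is handed in, with the robot touching nothing.
It also fails if it takes over 72 s, if anything falls off the work surface, if the arm or the gripper's body presses on something with over 40 N, if the wrist force passes 120 N, or if a joint passes its speed limit or range.

## Working session

There is one attempt and no reset: what is moved stays moved. The work goes in short steps, Python scripts to look and compute and a shell command to move; the robot and the scene stay as the last step left them, time stands still between calls to the robot, and variables do not carry over. Pictures are saved under pics/ and viewed, about 8 in all and at most 12, crops included, and the job is handed in when it is done.

```bash
mkdir -p pics; ls; cat > h.py <<'E'
import numpy as np,cv2
from station import manip
def snap(n,f):
    im=manip.snapshot(n); cv2.imwrite('pics/'+f,im[...,::-1]); return im
def ray(c,u,v,z):
    R=np.array(c['R']);t=np.array(c['t']);o=-R.T@t
    d=R.T@np.array([(u-c['cx'])/c['fx'],(v-c['cy'])/c['fy'],1]); return o+d*(z-o[2])/d[2]
def proj(c,X):
    p=np.array(c['R'])@np.array(X)+np.array(c['t']); return c['fx']*p[0]/p[2]+c['cx'],c['fy']*p[1]/p[2]+c['cy']
E
python3 - <<'E'
from h import *
s=manip.sense(); print(s['t'],s['tcp_pos'],s['tool_rot'],s['force'])
a=snap('top','top0.png');b=snap('scene','sc0.png')
for n in('top','scene'):
    c=manip.camera_info(n); print(n,c)
cv2.imwrite('pics/both.png',cv2.resize(np.hstack([a,b])[...,::-1],(1024,384)))
E
```

```text
pics
0.0 [0.16517914 0.60239829 0.40372062] [ 7.95164941e-01  6.06392147e-01 -1.00151268e-03  5.27228704e-04] [ 0.50800243 -0.83782614 -0.13366085]
top {'fx': 484.41683935948686, 'fy': 484.41683935948686, 'cx': 254.33222310942193, 'cy': 189.34500457449099, 'R': array([[ 6.44989453e-04, -9.99986602e-01,  5.13615546e-03],
       [-9.82675642e-01, -1.58570456e-03, -1.85326924e-01],
       [ 1.85332585e-01, -4.92764095e-03, -9.82663498e-01]]), 't': array([0.007292  , 0.51526785, 1.34042732])}
scene {'fx': 405.7886769990503, 'fy': 405.7886769990503, 'cx': 252.84241933456354, 'cy': 196.50490813735038, 'R': array([[ 0.45921769,  0.88818302,  0.01581288],
       [ 0.75863824, -0.38285384, -0.52715363],
       [-0.46215488,  0.25407453, -0.84962286]]), 't': array([-0.23998953, -0.32658735,  1.32187349])}
```

View pics/top0.png

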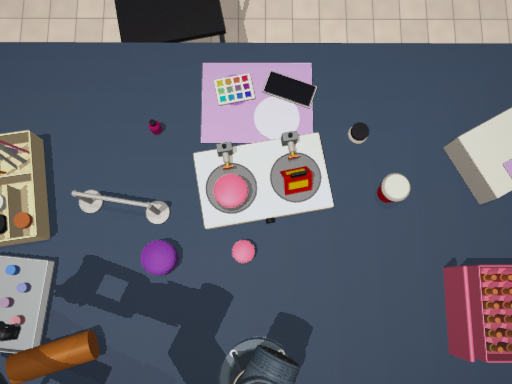

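View pics/sc0.png

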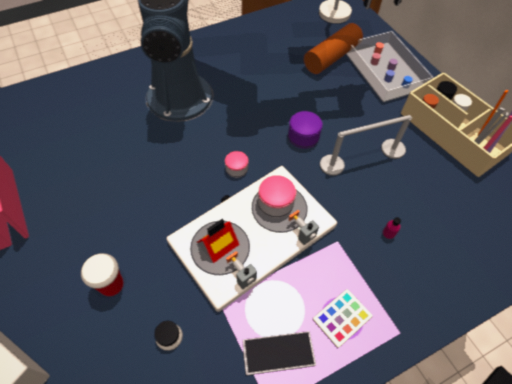

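The pictures show the pot (pink lid, top px 231,190) on the left place, the marker on the right place (297,180), and the rail at left, with bar ends near (75,195) and (160,207). The decoys are the small pink pot (243,251) and the purple pot (158,257). Next I'll measure them.

```bash
cat > m.py <<'E'
from h import *
im=cv2.imread('pics/top0.png'); c=manip.camera_info('top'); hsv=cv2.cvtColor(im,cv2.COLOR_BGR2HSV)
H,S,V=cv2.split(hsv)
def win(m,x0,y0,x1,y1):
    o=np.zeros_like(m);o[y0:y1,x0:x1]=m[y0:y1,x0:x1];return o
def big(m):
    cs,_=cv2.findContours(m,cv2.RETR_EXTERNAL,cv2.CHAIN_APPROX_NONE);return max(cs,key=cv2.contourArea)
def W(cn,z): return np.array([ray(c,*p[0],z)[:2] for p in cn])*1000
w=win(((S<25)&(V>150)).astype(np.uint8)*255,185,125,340,235)
cn=big(cv2.morphologyEx(w,cv2.MORPH_CLOSE,np.ones((5,5))))
hull=cv2.convexHull(W(cn,.03).astype(np.float32).reshape(-1,1,2)); r=cv2.minAreaRect(hull); print('warmer',r)
# grey places
g=win(((V<130)&(V>50)&(S<60)).astype(np.uint8)*255,195,150,330,220)
for nm,x0,x1 in(('L',203,259),('R',268,325)):
    k=win(g,x0,155,x1,216); h=cv2.convexHull(W(big(k),.03).astype(np.float32).reshape(-1,1,2)); print(nm,cv2.minEnclosingCircle(h),cv2.fitEllipse(h))
p=win(((H>160)&(S>120)&(V>140)).astype(np.uint8)*255,205,165,255,215)
print('pot lid',cv2.minEnclosingCircle(W(big(p),.03+.058).astype(np.float32).reshape(-1,1,2)))
for z in(.058,):
  q=win(((H>160)&(S>120)&(V>140)).astype(np.uint8)*255,228,235,260,268); print('small',cv2.minEnclosingCircle(W(big(q),.03).astype(np.float32).reshape(-1,1,2)))
# fin
f=win((V<45).astype(np.uint8)*255,280,165,315,185); b=cv2.minAreaRect(big(f)); print('fin px',b, ray(c,*b[0],.03+.1)*1000, W(cv2.boxPoints(b).reshape(-1,1,2),.132))
d=win(((S>150)&(V>90)&((H<8)|(H>172))).astype(np.uint8)*255,275,163,320,200);print('red',cv2.boundingRect(big(d)))
# bar
bm=win(((S<70)&(V>110)).astype(np.uint8)*255,65,180,175,222); ys,xs=np.nonzero(bm); print(len(xs))
cr=np.hstack([cv2.resize(im[175:235,60:180],None,fx=4,fy=4,interpolation=2),cv2.resize(im[125:185,265:345],None,fx=4,fy=4,interpolation=2)])
cv2.imwrite('pics/cr.png',cr)
s=cv2.imread('pics/sc0.png'); 
E
python3 m.py
```

```text
warmer ((574.5221557617188, -11.569183349609375), (280.3614807128906, 377.9109191894531), 9.85311222076416)
L ((508.7644958496094, 67.41730499267578), 56.16890335083008) ((509.703857421875, 67.77540588378906), (97.56639099121094, 112.44212341308594), 41.63740539550781)
R ((554.6083374023438, -86.04071044921875), 67.45626831054688) ((555.4984741210938, -95.79380798339844), (112.42665100097656, 136.47471618652344), 92.50598907470703)
pot lid ((505.0373840332031, 74.29259490966797), 45.850189208984375)
small ((345.33917236328125, 36.03499221801758), 29.287179946899414)
fin px ((298.010009765625, 174.5699920654297), (3.111269950866699, 14.566399574279785), 81.8698959350586) [ 540.77959417 -110.12092704  130.        ] [[ 541.71607307  -89.82252133]
 [ 547.50114269 -128.9936715 ]
 [ 538.96128298 -130.0252029 ]
 [ 533.19137876  -90.9000869 ]]
red (280, 167, 32, 28)
1102
```

View pics/cr.png

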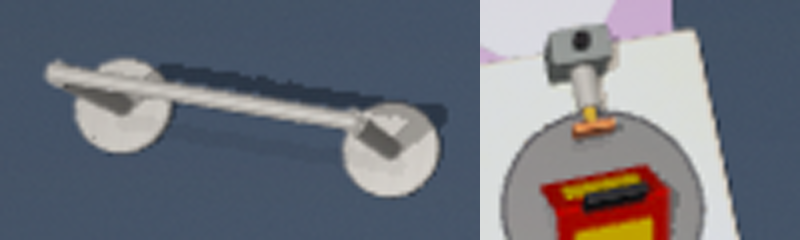

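```bash
cat > m2.py <<'E'
from h import *
im=cv2.imread('pics/top0.png'); c=manip.camera_info('top'); S=cv2.cvtColor(im,cv2.COLOR_BGR2HSV)[...,1]; V=im.max(2)
P=lambda u,v,z:(ray(c,u,v,z)*1000).round(1)[:2]
print('bar',P(71.8,193,.14),P(151,204.7,.14),'posts',P(90.8,201.3,.006),P(157.5,212,.006))
# front edge: scan columns 210..322; right edge scan rows 150..195
w=(S<40)&(V>150)
e=np.array([[u,np.nonzero(w[195:240,u])[0].max()+195.5] for u in range(208,325,4)],float)
q=np.array([P(u,v,.03) for u,v in e]); k=np.polyfit(q[:,1],q[:,0],1); print('front x=',k,'resid',np.abs(np.polyval(k,q[:,1])-q[:,0]).max(),'yaw deg',-np.degrees(np.arctan(k[0])))
e=np.array([[np.nonzero(w[v,300:345])[0].max()+300.5,v] for v in range(150,200,3)],float)
r=np.array([P(u,v,.03) for u,v in e]); k2=np.polyfit(r[:,0],r[:,1],1); print('right y=',k2,'yaw',np.degrees(np.arctan(k2[0])))
e=np.array([[np.nonzero(w[v,185:240])[0].min()+184.5,v] for v in range(162,215,3)],float)
l=np.array([P(u,v,.03) for u,v in e]); k3=np.polyfit(l[:,0],l[:,1],1); print('left y=',k3)
th=np.mean([-np.arctan(k[0]),np.arctan(k2[0]),np.arctan(k3[0])])
X=np.array([np.cos(th),np.sin(th)]);Y=np.array([-np.sin(th),np.cos(th)])
fr=np.median(q@X); ri=np.median(r@Y); le=np.median(l@Y); print('th',np.degrees(th),'width',le-ri)
C=X*(fr+115)+Y*(le+ri)/2; print('center',C,'L',C+95*Y,'R',C-95*Y)
# right bracket: top of block (581,40)/4 crop ; pad
print('block top',P(265+580/4,125+38/4,.086),'pad',P(265+594/4-120,125+126/4,.075))
b=P(265+580/4-120,125+38/4,.086); pd=P(265+594/4-120,125+126/4,.070); print('in warmer frame',[(b-C)@X,(b-C)@Y],[(pd-C)@X,(pd-C)@Y])
pot=np.array([505,74.3]); print('pot wf',(pot-C)@X,(pot-C)@Y); fin=np.array([540.5,-110]);print('fin wf',(fin-C)@X,(fin-C)@Y)
E
python3 m2.py
```

```text
bar [487.2 494.7] [456.  282.6] posts [486.7 487.8] [455.3 291. ]
front x= [-1.74934534e-01  4.29678456e+02] resid 2.0818657663273257 yaw deg 9.92260597501138
right y= [ 1.77296696e-01 -3.05073969e+02] yaw 10.053876285492064
left y= [ 0.1817101  76.07887446]
th 10.09177800837971 width 377.5005204361765
center [549.21798477 -16.05094553] L [532.57156728  77.47924631] R [ 565.86440226 -109.58113736]
block top [ 668.  -435.9] pad [ 605.6 -103.5]
in warmer frame [np.float64(102.6840446506708), np.float64(-96.94176258847715)] [np.float64(41.39618855858515), np.float64(-96.59724025858003)]
pot wf -27.702074085629835 96.70118213423486
fin wf -25.045368120891162 -90.96789340410982
```

The top view gives bar yaw −8.4° with its middle near (471, 389), and warmer yaw about 10°. The fin is near (540, −110). I'll hover over the marker and look from close by.

```bash
python3 -m jog '[[[23,-44,0,-4],[23,-44,0,-4],[23,-44,0,-4],[23,-44,0,-4],[23,-45,0,-4],[23,-45,0,-4],[23,-45,0,-4],[23,-45,0,-4]]]' 60 40 && python3 -m jog '[[[24,-45,0,-4],[24,-45,0,-4],[24,-45,0,-4],[24,-45,0,-4],[24,-45,0,-4],[24,-45,0,-4],[24,-45,0,-4],[20,-41,0,-6]]]' && python3 - <<'E'
from h import *
s=manip.sense();print(s['t'],s['tcp_pos'],s['tool_rot'],s['force'])
c=manip.camera_info('wrist');print(c)
snap('wrist','w1.png')
np.save('w1.npy',c,allow_pickle=True)
E
```

```text
t: 1.1
tcp_pos: [0.3498, 0.2452, 0.4046]
tool_rot: [0.932, 0.363, -0.0, 0.0]
force: [1.1, -0.2, 0.2]
finger_gap: 0.596
t: 2.1
tcp_pos: [0.538, -0.1111, 0.4043]
tool_rot: [0.997, 0.073, -0.0, -0.0]
force: [-0.4, -0.6, 0.2]
finger_gap: 0.595
2.1 [ 0.53795167 -0.11108741  0.40434611] [ 9.97296619e-01  7.34805991e-02 -1.67340032e-04 -1.62569640e-04] [-0.40030311 -0.61863077  0.22403457]
{'fx': 334.1361173580339, 'fy': 334.1361173580339, 'cx': 254.00106130682704, 'cy': 198.42938514132283, 'R': array([[ 9.89319102e-01,  1.45762604e-01, -9.88612855e-04],
       [ 1.39360012e-01, -9.43831469e-01,  2.99601310e-01],
       [ 4.27375830e-02, -2.96539072e-01, -9.54063980e-01]]), 't': array([-0.51626972, -0.21865831,  0.32456579])}
```

View pics/w1.png

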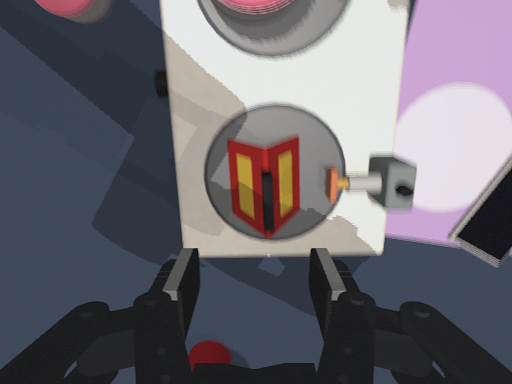

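The wrist view shows the fin at about px 268,202 and its tent below it. The right place circle is at (275,173), the pad at (333,185) and the bracket at (392,183).

```bash
cat > m3.py <<'E'
from h import *
c=np.load('w1.npy',allow_pickle=True).item(); im=cv2.imread('pics/w1.png'); V=im.max(2).astype(int)
P=lambda u,v,z:(ray(c,u,v,z)*1000).round(1)[:2]
m=np.zeros(V.shape,np.uint8); m[165:240,255:282]=(V<50)[165:240,255:282]*255
cn=max(cv2.findContours(m,0,1)[0],key=cv2.contourArea); b=cv2.minAreaRect(cn); print(b, cv2.boundingRect(cn))
q=np.array([P(*p,.132) for p in cv2.boxPoints(b)]);print(q, q.mean(0)); 
# per-row fin column centre
for v in range(176,232,8):
    u=np.nonzero(m[v])[0]; print(v,u.min(),u.max(),P(u.mean(),v,.13))
print('fold ends',P(267,150,.101),P(269,239,.101))
print('feet',[P(*p,.03) for p in((228,138),(299,135))])
print('place',[P(*p,.03) for p in((205,172),(345,172),(275,103),(275,241))])
print('pad face',P(331,169,.075),P(331,202,.075),'at .064',P(331,185,.064),'block top',[P(*p,.086) for p in((370,152),(414,163),(412,210),(370,205))])
print('edges',[P(*p,.03) for p in((160,0),(183,254),(384,252),(408,0))])
E
python3 m3.py
```

```text
((267.368896484375, 200.48397827148438), (57.38057327270508, 9.382440567016602), 87.51044464111328) (262, 172, 12, 58)
[[ 540.7  -89.2]
 [ 547.5  -87.8]
 [ 556.8 -132.9]
 [ 549.6 -134.3]] [ 548.65 -111.05]
176 262 270 [544.7 -92.1]
184 263 271 [546.4 -98.2]
192 263 271 [ 547.4 -104.4]
200 263 272 [ 548.8 -110.7]
208 263 272 [ 549.8 -117.1]
216 264 272 [ 551.2 -123.5]
224 264 273 [ 552.7 -130.1]
fold ends [544.1 -77.1] [ 558.4 -155.5]
feet [array([507. , -81.8]), array([578.3, -68.2])]
place [array([ 487.4, -120.6]), array([633.5, -99.1]), array([548.9, -40.8]), array([ 573.5, -188.3])]
pad face [606.3 -89.8] [ 613.1 -120.9] at .064 [ 612.6 -107.2] block top [array([633.7, -68.1]), array([674.2, -71.9]), array([ 684.9, -114.5]), array([ 645.7, -115.4])]
edges [array([430.4,  33. ]), array([ 472.3, -219.6]), array([ 698.5, -183.6]), array([653.9,  65.9])]
```

```bash
python3 -m jog '[[[5,-1,0,1],[5.5,0,0,1.5],[0,0,-25,0],[0,0,-30,0],[0,0,-30,0],[0,0,-25,0],[0,0,-16,0],[0,0,0,0]]]' 60 40 && python3 -m jog '[[[0,0,0,0],[0,0,0,0],[0,0,0,0],[0,0,0,0],[0,0,0,0],[0,0,0,0],[0,0,0,0],[0,0,0,0]]]' 0 40 && python3 - <<'E'
from h import *
a=snap('wrist','w2.png')
E
```

```text
t: 3.15
tcp_pos: [0.5475, -0.1093, 0.2779]
tool_rot: [0.995, 0.098, -0.001, -0.001]
force: [0.4, -0.2, -0.2]
finger_gap: 0.6
t: 4.15
tcp_pos: [0.5482, -0.1104, 0.2795]
tool_rot: [0.995, 0.097, 0.001, 0.0]
force: [-0.8, -0.5, 5.8]
finger_gap: 0.083
```

View pics/w2.png

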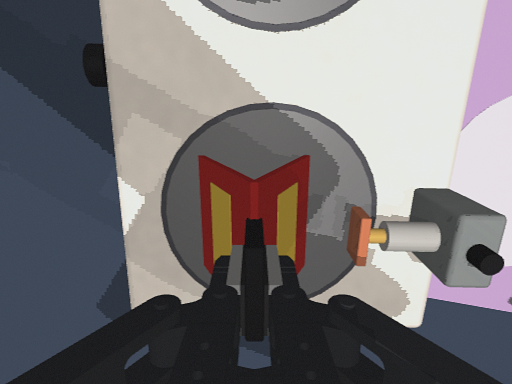

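```bash
python3 -m jog '[[[0,0,10,0],[0,0,20,0],[0,0,25,0],[0,0,25,0],[0,0,25,0],[0,0,20,0],[-3,15,15,0],[-4,25,7,0]]]' && python3 -m jog '[[[-5,35,0,-1.5],[-5,35,0,-1.5],[-5,35,0,-1.5],[-5,35,0,-1.5],[-5,35,0,-1.5],[-5,35,0,-1.5],[-5,35,0,-1.5],[-5,35,0,-1.5]]]' && python3 -m jog '[[[-5,35,0,-1.5],[-5,35,0,-1.5],[-5,35,0,-1.5],[-5,30,0,-1.5],[-5,25,0,-1],[-4,15,0,-0.9],[-0.5,4,0,0],[0,0,0,0]]]' && python3 - <<'E'
from h import *
s=manip.sense();print(s['tcp_pos'],s['force'],s['finger_gap'])
np.save('w3.npy',manip.camera_info('wrist'),allow_pickle=True)
a=snap('wrist','w3.png');b=snap('scene','s3.png');t=snap('top','t3.png')
cv2.imwrite('pics/c3.png',np.hstack([cv2.resize(a,(400,300)),cv2.resize(b[60:210,280:480],(400,300))])[...,::-1])
E
```

```text
t: 5.2
tcp_pos: [0.5405, -0.0697, 0.4265]
tool_rot: [0.995, 0.097, 0.0, -0.0]
force: [-0.5, -0.5, -0.7]
finger_gap: 0.086
t: 6.2
tcp_pos: [0.4995, 0.2115, 0.4255]
tool_rot: [1.0, -0.008, -0.001, 0.0]
force: [-0.5, -0.7, -0.9]
finger_gap: 0.085
t: 7.2
tcp_pos: [0.4708, 0.3888, 0.4255]
tool_rot: [0.997, -0.076, -0.0, 0.0]
force: [-0.0, -0.5, -0.8]
finger_gap: 0.081
[0.47077737 0.38878848 0.42547934] [-0.01801003 -0.4589169  -0.84823228] 0.08068139475736785
```

View pics/c3.png

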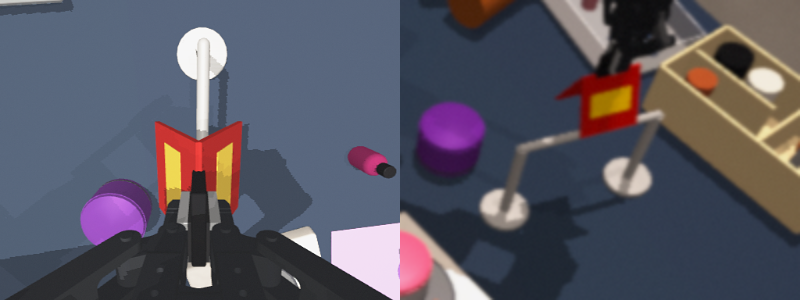

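The marker is held over the bar, and both point up the wrist image. I'll fit the bar line to see how far it is off.

```bash
python3 - <<'E'
from h import *
c=np.load('w3.npy',allow_pickle=True).item(); im=cv2.imread('pics/w3.png'); hsv=cv2.cvtColor(im,cv2.COLOR_BGR2HSV)
q=[]
for v in range(100,172,6):
    g=(hsv[v,235:285,1]<60)&(hsv[v,235:285,2]>120); u=np.nonzero(g)[0]
    if len(u): p=ray(c,235+(u.min()+u.max())/2,v,.14)*1000; q.append(p[:2]); print(v,u.min()+235,u.max()+235,p.round(1)[:2])
q=np.array(q);k=np.polyfit(q[:,1],q[:,0],1);print(k,'yaw',-np.degrees(np.arctan(k[0])),'x at y388.8',np.polyval(k,388.8))
E
```

```text
100 245 271 [484.8 459.7]
106 251 268 [485.3 455.3]
112 251 268 [484.6 451.1]
118 251 267 [483.6 446.8]
124 251 267 [483.  442.5]
130 251 267 [482.3 438.1]
136 251 267 [481.7 433.7]
142 251 267 [481.  429.2]
148 251 267 [480.3 424.7]
154 251 267 [479.6 420.1]
160 251 266 [478.6 415.5]
166 251 266 [477.9 410.9]
[1.53725900e-01 4.14916294e+02] yaw -8.73943141614974 x at y388.8 474.68492406392494
```

```bash
python3 -m jog '[[[3,0,0,0],[0,0,-10,0],[0,0,-16,0],[0,0,-16,0],[0,0,-16,0],[0,0,-14,0],[0,0,-8,0],[0,0,0,0]]]' && python3 -m jog '[[[0,0,-2,0],[0,0,-2,0],[0,0,-2,0],[0,0,-1,0],[0,0,-1,0],[0,0,0,0],[0,0,0,0],[0,0,0,0]]]'
```

```text
t: 8.35
tcp_pos: [0.4743, 0.3887, 0.3449]
tool_rot: [0.997, -0.076, -0.001, 0.0]
force: [-0.0, -1.0, -1.2]
finger_gap: 0.085
t: 9.35
tcp_pos: [0.4742, 0.3887, 0.3377]
tool_rot: [0.997, -0.076, -0.0, 0.0]
force: [-0.6, -0.1, -2.2]
finger_gap: 0.084
```

```bash
python3 -m jog '[[[0,0,-1,0],[0,0,-1,0],[0,0,0,0],[0,0,0,0],[0,0,0,0],[0,0,0,0],[0,0,0,0],[0,0,0,0]]]' ; python3 -m jog '[[[0,0,-1,0],[0,0,-1,0],[0,0,0,0],[0,0,0,0],[0,0,0,0],[0,0,0,0],[0,0,0,0],[0,0,0,0]]]';  python3 - <<'E'
from h import *
a=snap('scene','s4.png');b=snap('wrist','w4.png')
cv2.imwrite('pics/c4.png',np.hstack([cv2.resize(b,(400,300)),cv2.resize(a[60:210,280:480],(400,300))])[...,::-1])
E
```

```text
t: 10.35
tcp_pos: [0.4742, 0.3888, 0.337]
tool_rot: [0.997, -0.077, 0.0, -0.0]
force: [-1.9, -0.4, 5.9]
finger_gap: 0.087
t: 11.35
tcp_pos: [0.4741, 0.3887, 0.3368]
tool_rot: [0.997, -0.077, 0.0, -0.0]
force: [-5.3, -1.4, 14.9]
finger_gap: 0.087
```

View pics/c4.png

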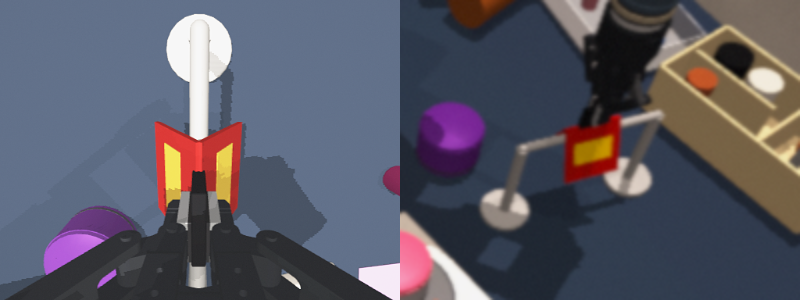

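The marker is seated: contact came at TCP z 0.337, against 0.3367 predicted. I'll release it.

```bash
python3 -m jog '[[[0,0,1,0],[0,0,1,0],[0,0,0,0],[0,0,0,0],[0,0,0,0],[0,0,0,0],[0,0,0,0],[0,0,0,0]]]' && python3 -m jog '[[[0,0,0,0],[0,0,0,0],[0,0,0,0],[0,0,0,0],[0,0,0,0],[0,0,0,0],[0,0,0,0],[0,0,0,0]]]' 45 && python3 -m jog '[[[0,0,8,0],[0,0,12,0],[0,0,15,0],[0,0,20,0],[0,0,25,0],[0,0,20,0],[0,0,5,0],[0,0,0,0]]]' && python3 - <<'E'
from h import *
a=snap('scene','s5.png');b=snap('wrist','w5.png');t=snap('top','t5.png')
cv2.imwrite('pics/c5.png',np.hstack([cv2.resize(b,(400,300)),cv2.resize(a[60:210,280:480],(400,300))])[...,::-1])
E
```

```text
t: 12.45
tcp_pos: [0.4742, 0.3888, 0.3369]
tool_rot: [0.997, -0.077, 0.0, -0.0]
force: [-2.6, -1.3, 6.8]
finger_gap: 0.082
t: 13.45
tcp_pos: [0.4743, 0.3887, 0.3357]
tool_rot: [0.997, -0.076, 0.0, -0.0]
force: [0.6, -0.3, -0.3]
finger_gap: 0.451
t: 14.45
tcp_pos: [0.4742, 0.3886, 0.4412]
tool_rot: [0.997, -0.076, 0.0, -0.0]
force: [-0.2, 0.1, 0.1]
finger_gap: 0.452
```

View pics/c5.png

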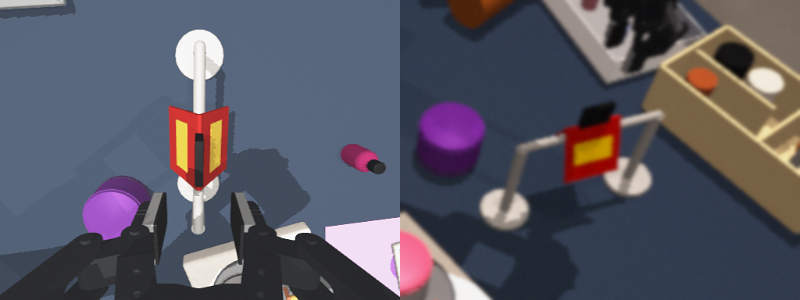

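The marker hangs free on the bar with the gripper clear. Next I'll triangulate the pot's lid from the top and scene views while the arm is away.

```bash
python3 - <<'E'
from h import *
from scipy.optimize import least_squares
def lid(f,x0,y0,x1,y1):
    h=cv2.cvtColor(cv2.imread(f),cv2.COLOR_BGR2HSV);m=((h[...,0]>160)&(h[...,1]>110)&(h[...,2]>120)).astype(np.uint8)*255
    o=np.zeros_like(m);o[y0:y1,x0:x1]=m[y0:y1,x0:x1]
    cn=max(cv2.findContours(o,0,1)[0],key=cv2.contourArea);return cv2.fitEllipse(cv2.convexHull(cn))
t=lid('pics/t5.png',205,165,255,215);s=lid('pics/s5.png',250,165,305,215);print(t,s)
ct,cs=manip.camera_info('top'),manip.camera_info('scene')
r=least_squares(lambda X:np.r_[np.subtract(proj(ct,X),t[0]),np.subtract(proj(cs,X),s[0])],[.5,.08,.09]);print(r.x,r.fun)
for z in(.086,.09,.095):print(z,ray(ct,*t[0],z)[:2],ray(cs,*s[0],z)[:2])
# copper pads
for f,c,boxes in(('pics/t5.png',ct,[(280,145,310,165),(215,155,240,175)]),('pics/s5.png',cs,[(222,245,250,275),(285,205,305,225)])):
    h=cv2.cvtColor(cv2.imread(f),cv2.COLOR_BGR2HSV)
    for x0,y0,x1,y1 in boxes:
        m=((h[...,0]>4)&(h[...,0]<16)&(h[...,1]>110)&(h[...,2]>120))[y0:y1,x0:x1];v,u=np.nonzero(m)
        if len(u):print(f,len(u),ray(c,u.mean()+x0,v.mean()+y0,.066)*1000)
E
```

```text
((230.46229553222656, 190.2834014892578), (32.227294921875, 33.26776123046875), 83.62410736083984) ((276.9195861816406, 191.33253479003906), (32.55044937133789, 37.335540771484375), 95.1557388305664)
[0.50678733 0.07547445 0.07999153] [-0.23474964 -0.11064262 -0.2361337   0.02318284]
0.086 [0.5053528  0.07454374] [0.51017096 0.07382519]
0.09 [0.50460673 0.07436335] [0.51228306 0.07234459]
0.095 [0.50367415 0.07413786] [0.51492317 0.07049383]
pics/t5.png 22 [ 609.50346737 -102.59425633   66.        ]
pics/t5.png 22 [578.37172291  85.09307592  66.        ]
pics/s5.png 49 [ 608.80132288 -102.09277947   66.        ]
pics/s5.png 42 [577.23338941  86.63862141  66.        ]
```

```bash
python3 -m jog '[[[2,-25,0,2.3],[2,-32,0,2.3],[3,-36,0,2.3],[3,-36,0,2.3],[3,-36,0,2.3],[3,-34,0,2.3],[3,-24,0,2.3],[1,-10,0,2.3]]]' 65 && python3 -m jog '[[[0,0,-20,0],[0,0,-38,0],[0,0,-42,0],[0,0,-42,0],[0,0,-40,0],[0,0,-28,0],[0,0,-16,0],[0,0,-5,0]]]' && python3 - <<'E'
from h import *
s=manip.sense();print(s['t'],s['tcp_pos'],s['tool_rot'],s['force'])
E
```

```text
t: 15.6
tcp_pos: [0.4944, 0.1543, 0.4399]
tool_rot: [0.996, 0.084, -0.001, 0.0]
force: [-0.0, 0.0, 0.6]
finger_gap: 0.648
t: 16.6
tcp_pos: [0.4942, 0.1557, 0.2087]
tool_rot: [0.996, 0.084, -0.001, 0.0]
force: [-0.4, 0.1, -0.3]
finger_gap: 0.652
16.6 [0.49421756 0.15567239 0.2087341 ] [ 9.96454778e-01  8.41256024e-02 -8.70735486e-04  7.24786125e-07] [-0.42668527  0.13548293 -0.33441591]
```

```bash
python3 -m jog '[[[1.7,-9.9,0,0],[1.7,-9.9,0,0],[0.7,-3.9,0,0],[0.7,-3.9,0,0],[1,-5.9,0,0],[1.3,-7.9,0,0],[1.3,-7.9,0,0],[1.3,-7.9,0,0]]]'
```

```text
t: 17.6
tcp_pos: [0.5037, 0.0991, 0.21]
tool_rot: [0.996, 0.084, -0.0, -0.001]
force: [-0.8, 6.3, 2.5]
finger_gap: 0.651
```

```bash
python3 -m jog '[[[1.7,-9.9,0,0],[2,-11.8,0,0],[2,-11.8,0,0],[2,-11.8,0,0],[2,-11.8,0,0],[2,-11.8,0,0],[2,-11.8,0,0],[1.3,-7.9,0,0]]]'; python3 - <<'E'
from h import *
t=snap('top','t6.png');s=snap('scene','s6.png')
cv2.imwrite('pics/c6.png',np.hstack([cv2.resize(t[110:260,180:380],(400,300)),cv2.resize(s[140:320,140:380],(400,300))])[...,::-1])
E
```

```text
t: 18.6
tcp_pos: [0.5184, 0.0105, 0.2099]
tool_rot: [0.996, 0.084, -0.001, -0.001]
force: [-0.9, 7.1, 4.5]
finger_gap: 0.648
```

View pics/c6.png

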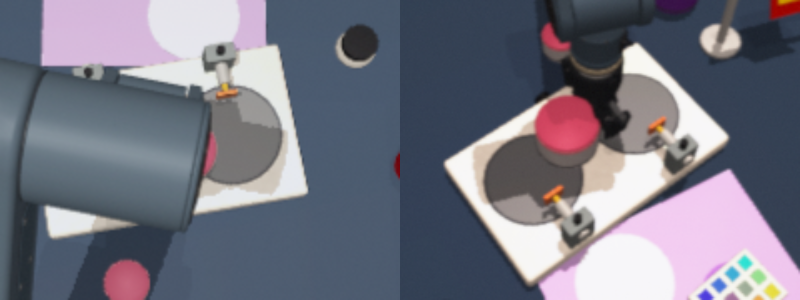

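The pot is nestled against the fingers between the two places and upright. I'll check its position and then finish the slide.

```bash
cat >> h.py <<'E'
def lids(f='scene',im=None,box=(150,170,300,260),z=.08):
    h=cv2.cvtColor(im,cv2.COLOR_RGB2HSV);m=((h[...,0]>160)&(h[...,1]>110)&(h[...,2]>120)).astype(np.uint8)*255
    o=np.zeros_like(m);x0,y0,x1,y1=box;o[y0:y1,x0:x1]=m[y0:y1,x0:x1]
    cn=max(cv2.findContours(o,0,1)[0],key=cv2.contourArea);e=cv2.fitEllipse(cv2.convexHull(cn));return e,ray(manip.camera_info(f),*e[0],z)*1000
E
python3 - <<'E'
from h import *
print(lids('scene',cv2.imread('pics/s6.png')[...,::-1]))
E
```

```text
(((240.0089111328125, 214.6541748046875), (34.811153411865234, 38.66149139404297), 83.64732360839844), array([525.61170239, -38.62824229,  80.        ]))
```

```bash
python3 -m jog '[[[1.7,-9.9,0,0],[1.9,-10.8,0,0],[1.9,-10.8,0,0],[1.9,-10.8,0,0],[1.9,-10.8,0,0],[1.7,-9.9,0,0],[1.3,-7.9,0,0],[0.8,-4.9,0,0]]]'; python3 - <<'E'
from h import *
s=snap('scene','s7.png');print(lids('scene',s,(140,170,270,290)))
E
```

```text
t: 19.7
tcp_pos: [0.5314, -0.065, 0.2098]
tool_rot: [0.996, 0.084, -0.001, -0.001]
force: [-1.4, 7.1, 3.9]
finger_gap: 0.652
(((214.14309692382812, 231.27920532226562), (35.808658599853516, 39.224979400634766), 81.85083770751953), array([ 538.55723093, -114.4614274 ,   80.        ]))
```

```bash
python3 -m jog '[[[-0.8,4.9,0,0],[-1.7,9.9,0,0],[-2.5,14.8,0,0],[-1.7,9.9,20,0],[0,0,40,0],[0,0,40,0],[0,0,25,0],[0,0,5,0]]]' && python3 -m jog '[[[-6,-10,0,-10],[-9,-14,0,-10],[-10,-16,0,-10],[-10,-16,0,-10],[-10,-16,0,-10],[-10,-15,0,-10],[-7,-10,0,-10],[-3,-5,0,-10]]]' && python3 -m jog '[[[0,0,0,-10],[0,0,-10,0],[0,0,-30,0],[0,0,-35,0],[0,0,-30,0],[0,0,-18,0],[0,0,-7,0],[0,0,0,0]]]' && python3 - <<'E'
from h import *
s=manip.sense();print(s['t'],s['tcp_pos'],s['tool_rot'],s['force']); q=s['tool_rot'];print(np.degrees(2*np.arctan2(q[1],q[0])))
im=snap('scene','s8.png');print(lids('scene',im,(140,170,270,290)))
snap('wrist','w8.png');np.save('w8.npy',manip.camera_info('wrist'),allow_pickle=True)
E
```

```text
t: 20.75
tcp_pos: [0.5256, -0.0256, 0.3413]
tool_rot: [0.996, 0.085, 0.002, 0.001]
force: [0.8, -0.5, -0.6]
finger_gap: 0.649
t: 21.75
tcp_pos: [0.4597, -0.1283, 0.3384]
tool_rot: [0.816, -0.579, -0.001, 0.0]
force: [-0.4, 0.3, -0.6]
finger_gap: 0.647
t: 22.75
tcp_pos: [0.4602, -0.1281, 0.209]
tool_rot: [0.765, -0.644, -0.001, 0.0]
force: [0.3, -0.1, 0.1]
finger_gap: 0.655
22.75 [ 0.46023677 -0.12808364  0.20898388] [ 7.64613933e-01 -6.44488002e-01 -8.47947994e-04  1.71659107e-04] [ 0.31996388 -0.09513557  0.11856981]
-80.25463304481538
(((213.9667510986328, 231.16932678222656), (36.31810760498047, 39.98476028442383), 79.40384674072266), array([ 538.09669217, -114.71678098,   80.        ]))
```

View pics/w8.png

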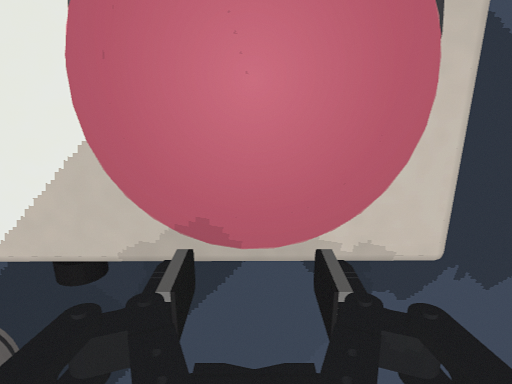

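The wrist view shows the pot centred between the fingers, with its near edge at (253,248). I'll push back along the warmer's +x, slowly near the pad.

```bash
python3 -m jog '[[[7.9,1.3,0,0],[7.9,1.3,0,0],[5.9,1,0,0],[3.9,0.7,0,0],[4.9,0.8,0,0],[4.9,0.8,0,0],[3.9,0.7,0,0],[3,0.5,0,0]]]' && python3 -m jog '[[[0.5,0.1,0,0],[0.5,0.1,0,0],[0.5,0.1,0,0],[0.5,0.1,0,0],[0.5,0.1,0,0],[0.5,0.1,0,0],[0.5,0.1,0,0],[0.5,0.1,0,0]]]' && python3 - <<'E'
from h import *
im=snap('scene','s9.png');print(lids('scene',im,(140,170,270,300)))
F=[]
for _ in range(3): manip.snapshot('top');F.append(manip.sense()['force'])
print(np.mean(F,0))
cv2.imwrite('pics/c9.png',cv2.resize(im[190:310,160:320],(640,480),interpolation=2)[...,::-1])
E
```

```text
t: 23.85
tcp_pos: [0.5007, -0.1207, 0.2095]
tool_rot: [0.764, -0.645, -0.004, 0.001]
force: [-7.2, -1.0, 5.2]
finger_gap: 0.654
t: 24.85
tcp_pos: [0.5045, -0.1199, 0.2094]
tool_rot: [0.764, -0.645, -0.004, 0.001]
force: [-6.8, -0.8, 3.8]
finger_gap: 0.649
(((217.3394012451172, 235.011962890625), (36.64554977416992, 40.94185256958008), 82.84872436523438), array([ 551.10003405, -111.78744807,   80.        ]))
[-6.88963908 -1.26809754  4.39141876]
```

View pics/c9.png

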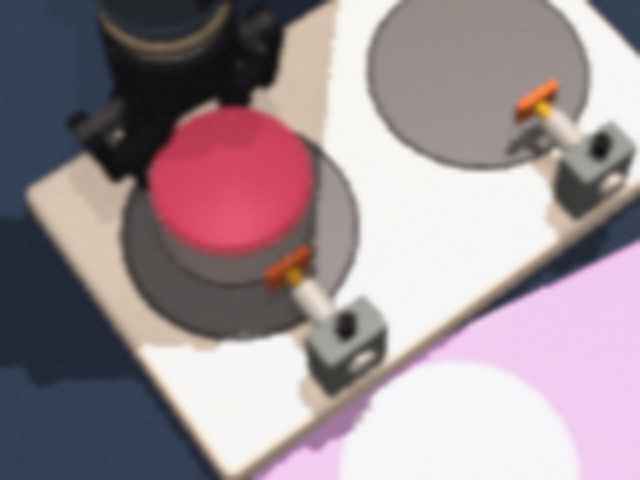

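The pot is just short of the pad, and the drag force is steady at about 7 N. I'll creep forward and watch for the pad's extra 0.8 to 2 N.

```bash
python3 -m jog '[[[0.5,0.1,0,0],[0.5,0.1,0,0],[0.5,0.1,0,0],[0.5,0.1,0,0],[0.5,0.1,0,0],[0.5,0.1,0,0],[0.5,0.1,0,0],[0.5,0.1,0,0]]]'; python3 -m jog '[[[0.3,0,0,0],[0.3,0.1,0,0],[0.3,0,0,0],[0.3,0.1,0,0],[0.3,0,0,0],[0.3,0.1,0,0],[0.3,0,0,0],[0,0,0,0]]]';  python3 - <<'E'
from h import *
F=[]
for _ in range(4): manip.snapshot('top');F.append(manip.sense()['force'])
print(np.mean(F,0))
E
python3 -m jog '[[[0.3,0,0,0],[0.3,0.1,0,0],[0.3,0,0,0],[0.3,0.1,0,0],[0.3,0,0,0],[0.3,0.1,0,0],[0.3,0,0,0],[0,0,0,0]]]';  python3 - <<'E'
from h import *
F=[]
for _ in range(4): manip.snapshot('top');F.append(manip.sense()['force'])
print(np.mean(F,0),manip.sense()['tcp_pos'])
E
```

```text
t: 26.05
tcp_pos: [0.5085, -0.1191, 0.2094]
tool_rot: [0.764, -0.645, -0.004, 0.002]
force: [-7.8, -0.9, 4.6]
finger_gap: 0.656
t: 27.05
tcp_pos: [0.5105, -0.1188, 0.2095]
tool_rot: [0.764, -0.645, -0.004, 0.001]
force: [-7.6, -1.0, 5.0]
finger_gap: 0.649
[-7.36608981 -1.64866902  4.22591881]
t: 28.25
tcp_pos: [0.5123, -0.1185, 0.2094]
tool_rot: [0.764, -0.645, -0.004, 0.002]
force: [-8.3, -2.1, 5.9]
finger_gap: 0.651
[-8.05405577 -1.94175352  5.2518078 ] [ 0.51231489 -0.11851406  0.20944068]
```

```bash
python3 -m jog '[[[0.3,0,0,0],[0.3,0.1,0,0],[0.3,0,0,0],[0.3,0.1,0,0],[0.3,0,0,0],[0.3,0.1,0,0],[0.3,0,0,0],[0,0,0,0]]]';  python3 - <<'E'
from h import *
F=[]
for _ in range(4): im=manip.snapshot('scene');F.append(manip.sense()['force'])
print(np.mean(F,0),manip.sense()['tcp_pos'],lids('scene',im,(140,170,270,300)))
cv2.imwrite('pics/s10.png',im[...,::-1])
# pad pixels in scene: right and left pads, earlier vs now
for f in('pics/s5.png','pics/s9.png','pics/s10.png'):
    h=cv2.cvtColor(cv2.imread(f),cv2.COLOR_BGR2HSV)
    for x0,y0,x1,y1 in((222,245,250,275),(285,205,305,225)):
        m=((h[...,0]>4)&(h[...,0]<16)&(h[...,1]>110)&(h[...,2]>120))[y0:y1,x0:x1];v,u=np.nonzero(m);print(f,len(u),u.mean()+x0,v.mean()+y0)
E
```

```text
t: 29.45
tcp_pos: [0.5143, -0.1182, 0.2094]
tool_rot: [0.764, -0.645, -0.004, 0.002]
force: [-8.4, -1.3, 4.9]
finger_gap: 0.651
[-8.4281142  -1.54069025  5.47003184] [ 0.51427811 -0.11815482  0.20941518] (((219.82806396484375, 238.02944946289062), (37.07307052612305, 40.827423095703125), 80.01649475097656), array([ 561.04120682, -109.84819519,   80.        ]))
pics/s5.png 49 231.6530612244898 255.59183673469389
pics/s5.png 42 293.8095238095238 213.73809523809524
pics/s9.png 44 231.52272727272728 255.22727272727272
pics/s9.png 41 293.9756097560976 213.8048780487805
pics/s10.png 46 232.02173913043478 255.84782608695653
pics/s10.png 42 293.95238095238096 213.88095238095238
```

```bash
python3 -m jog '[[[0.3,0,0,0],[0.3,0.1,0,0],[0.3,0,0,0],[0.3,0.1,0,0],[0,0,0,0],[0,0,0,0],[0,0,0,0],[0,0,0,0]]]';  python3 - <<'E'
from h import *
F=[];U=[]
for _ in range(6):
    im=manip.snapshot('scene');F.append(manip.sense()['force'])
    h=cv2.cvtColor(im,cv2.COLOR_RGB2HSV);x0,y0,x1,y1=222,245,250,275
    m=((h[...,0]>4)&(h[...,0]<16)&(h[...,1]>110)&(h[...,2]>120))[y0:y1,x0:x1];v,u=np.nonzero(m);U.append((len(u),u.mean()+x0,v.mean()+y0))
print(np.mean(F,0),np.mean(U,0),manip.sense()['tcp_pos'],lids('scene',im,(140,170,270,300))[1])
E
```

```text
t: 30.65
tcp_pos: [0.5154, -0.118, 0.2094]
tool_rot: [0.764, -0.645, -0.004, 0.002]
force: [-8.9, -1.6, 5.8]
finger_gap: 0.654
[-8.57650972 -1.72956228  5.377702  ] [ 44.66666667 232.254077   256.07475845] [ 0.51541697 -0.11794584  0.20940894] [ 562.0257627  -109.45496052   80.        ]
```

The force and the shift of the pad both show contact with a light press. I'll back straight off and check.

```bash
python3 -m jog '[[[-1,-0.2,0,0],[-2,-0.3,0,0],[-3,-0.5,0,0],[-5.9,-1,0,0],[-8,-1.4,0,0],[-10,-1.7,0,0],[-10,-1.7,0,0],[-8,-1.4,0,0]]]' && python3 -m jog '[[[-8,0,10,0],[-4,0,30,0],[0,0,40,0],[0,0,45,0],[0,0,40,0],[0,0,25,0],[0,0,10,0],[0,0,0,0]]]';  python3 - <<'E'
from h import *
U=[]
for _ in range(6):
    im=manip.snapshot('scene')
    h=cv2.cvtColor(im,cv2.COLOR_RGB2HSV);x0,y0,x1,y1=222,245,250,275
    m=((h[...,0]>4)&(h[...,0]<16)&(h[...,1]>110)&(h[...,2]>120))[y0:y1,x0:x1];v,u=np.nonzero(m);U.append((len(u),u.mean()+x0,v.mean()+y0))
t=snap('top','t11.png')
print(np.mean(U,0),manip.sense()['force'],lids('scene',im,(140,170,270,300))[1],lids('top',t,(250,140,330,215)))
a=cv2.resize(im[190:290,180:280],(400,400),interpolation=2);b=cv2.resize(im[60:210,280:480],(400,300));
cv2.imwrite('pics/c11.png',np.hstack([a,np.vstack([b,np.zeros((100,400,3),np.uint8)])])[...,::-1]); cv2.imwrite('pics/s11.png',im[...,::-1])
E
```

```text
t: 31.95
tcp_pos: [0.4695, -0.1269, 0.2097]
tool_rot: [0.764, -0.645, -0.0, 0.0]
force: [-0.2, -0.4, -0.6]
finger_gap: 0.649
t: 32.95
tcp_pos: [0.4581, -0.1267, 0.41]
tool_rot: [0.764, -0.645, 0.0, -0.0]
force: [-0.3, 0.1, -0.7]
finger_gap: 0.65
[ 53.         232.53762834 256.11974547] [-0.0272102   0.01065269 -0.61872709] [ 561.98400354 -110.10718747   80.        ] (((290.5021667480469, 168.5243682861328), (19.981544494628906, 28.974477767944336), 30.296480178833008), array([569.24074286, -94.05896541,  80.        ]))
```

View pics/c11.png

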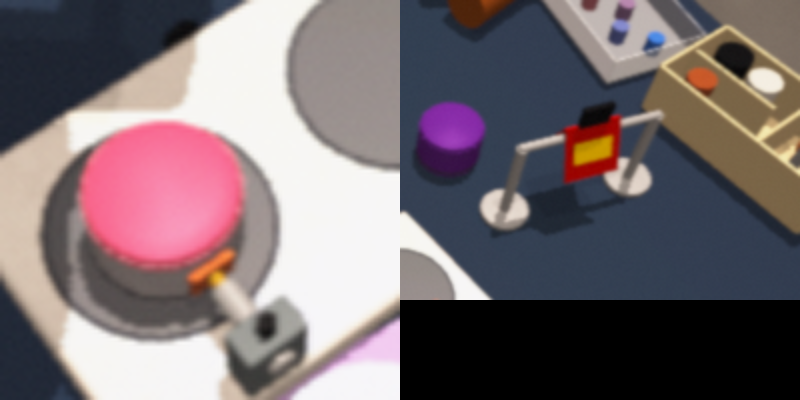

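```bash
python3 - <<'E'
from h import *
c=manip.camera_info('scene')
for f in('pics/s5.png','pics/s11.png'):
    h=cv2.cvtColor(cv2.imread(f),cv2.COLOR_BGR2HSV)
    for x0,y0,x1,y1 in((222,245,250,275),(285,205,305,225)):
        m=((h[...,0]>4)&(h[...,0]<16)&(h[...,1]>110)&(h[...,2]>120))[y0:y1,x0:x1];v,u=np.nonzero(m);print(f,len(u),(ray(c,u.mean()+x0,v.mean()+y0,.064)*1000).round(1))
a,b=cv2.imread('pics/s5.png').astype(int),cv2.imread('pics/s11.png').astype(int)
for n,(x0,y0,x1,y1) in dict(cup=(75,250,130,300),jar=(150,315,190,355),polish=(380,210,405,245)).items():print(n,np.abs(a-b)[y0:y1,x0:x1].mean().round(2))
print(manip.sign_off())
E
```

```text
pics/s5.png 49 [ 608.  -101.8   64. ]
pics/s5.png 42 [576.4  87.4  64. ]
pics/s11.png 54 [ 610.1 -100.3   64. ]
pics/s11.png 42 [576.9  87.5  64. ]
cup 2.57
jar 2.12
polish 2.17
the job is handed in; nothing more can be done
None
```

The job is done and handed in at about 33 s of the 72 s allowed. The red marker hangs on the rail bar, and the pot stands on the right place, touching the copper pad.

- **Marker:** I hung it astride the bar, and it took the bar within 1 mm of the predicted height. After release, the pictures show it hanging free by its fold.
- **Pot:** I slid it across to the right place with open fingers, without gripping it, then back until it met the pad. The push force rose from about 7 N of sliding drag to 8.7 N, which fits the pad's spring.
- **After backing off:** the pot stayed where it was, near (562, −110) mm. Its centre is 47.6 mm from where the pad face stood unpressed, and its radius is 48 mm. The pad still sits about 2 mm back from its rest position, while the untouched left pad moved only 0.5 mm.
- **Cup, jar and polish bottle:** comparing pictures from just after the marker was hung with the final ones showed no real change, and the arm never went near them.

Two checks were weak or disagreed:
- **Pad compression:** it is only about one pixel in the image, so the contact rests on the force rise and that shift together.
- **Top view:** the last top-camera fit of the lid gave (569, −94). It was not usable, as the fitted outline (20 × 29 px) was too small for the lid, probably because the arm covered part of it.

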